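# Hold the self-adjuster lever off through the backing-plate slot

## Robot

A 7-joint arm with a two-finger parallel gripper is mounted at the origin on a cart in front of the work surface, level with it; the furniture and walls round the work are solid. World frame = base frame: x ahead of the robot, y to its left, z up, the work surface at z = 0. Lengths are in m, angles in degrees, forces in N, time in s.
With the tool pointing down it reaches from about 0.425 to 0.8 m from the base axis. Payload 8.3 kg.
Tool frame: the origin (TCP) lies at the very end of the fingers, on their centre line; the grasp point (between the pads) lies 19 mm behind it; z points along the fingers, y is the direction in which the jaws open and shut (so a half turn about z gives the same grasp; the last joint's range is limited). The gripper opens to 85 mm and grips with 20 to 120 N. Pads are 22 mm wide; open, the fingers measure 114 mm over their backs; the gripper's body (76 mm by 85 mm) begins 54 mm behind the grasp point. The pads swing forward as they close: fully open they stand 13 mm farther back than shut.
Start: joints at [64.406, 21.967, 0.94, 78.501, -0.361, 79.538, -2.664], TCP at [0.234, -0.579, 0.231] pointing down, gripper open.
Joint ranges: [-169.22, 169.22], [-14.56, 117.87], [-87.37, 89.26], [10.42, 133.3], [-82.24, 262.24], [0.94, 117.77], [-172.7, 172.7]. Speed limits (degrees/s): [136.94, 136.94, 172.46, 172.46, 180, 180, 180].

## Interface

Orientations are given as a 3x3 rotation matrix whose columns are the frame's x, y, z axes.
In Python, from station import env gives the robot as it stands. Calls block until the motion is done:
- env.move_ptp(position, orientation): joint-space move of the TCP to a pose.
- env.movel(position, ori=None, vel=0.15): straight line of the TCP; ori=None keeps the orientation; vel is the mean speed in m/s.
- env.set_joints(angles): joint-space move.
- env.open_gripper() and env.close(effort=None): open the fingers fully, or close them until they stop; effort is the grip in N (None keeps the last).
- env.pause(seconds).
- env.ik(position, orientation): joint angles nearest the present ones, or None.
- env.grab_frame(name): name is "side" or "top" or "wrist"; returns (picture, depth): 400x640x3 uint8, red, green, blue; 400x640 float32, m along the optical axis (not along the pixel's ray), 0 where there is no reading.
- env.camera_model(name): a dict with "camera_matrix" (3x3 intrinsics, pixels), "pose" (4x4, takes a point from camera to world coordinates). Camera axes: x right, y up, looking along -z (the intrinsics and any distortion apply to the point x, -y, -z); pixel columns grow to the right and rows downward; lengths in m; the calibration is good to about 2 mm. A picture is of the moment at which its call begins: read the wrist's pose just before it. camera_model takes no time and is no camera call; for the wrist camera it gives the pose at the moment of the call.
A pose or a line that the arm cannot do raises env.Unreachable and nothing moves.
- env.job_done(): hands the job in, once; it reports no verdict.
Trained networks look in the newest picture that a camera, given by its name, has taken for a name from the list of things; names that differ only in an ending like _2 or _b are one class to them, and where a whole thing is asked for, a point or a joint stands for the part that bears it (a point fixed in the world has none). Each returns a list of dicts, best first, with "conf" (0 to 1); they miss things now and then, are a little off and sometimes report something else, mostly with a low value. They report only what shows in the picture. A call takes as long as a camera call. They do not tell look-alikes from the thing itself.
- env.search_frame(target, camera): "point" ([x, y, z] in m, in world coordinates, good to about 4 mm: the middle of the surface that is visible of it).
- env.silhouettes(target, camera): "pixels" (400x640 bool, what is visible of it).
- env.spot_point(target, camera): "point" ([x, y, z] in m, in world coordinates, good to about 4 mm: a listed point, or the origin of a listed thing).
Readings, each from a call of its own:
- env.get_time_s(): time.
- env.get_q(): joint angles.
- env.get_qd(): joint speeds.
- env.get_effort(): joint torques, N m.
- env.get_ee_pos(): TCP position.
- env.get_tcp_rot(): TCP orientation.
- env.get_force(): force on the tool from outside, world axes, zero at the start.
- env.get_wrist_torque(): the same for the moment, N m.
- env.get_finger_gap(): opening from 0.0 (shut) to 1.0 (fully open).
Only numpy, scipy, OpenCV 4.12 (cv2) and the standard library are available. Lean on these libraries where they do the work, as an engineer would, in place of code of your own. Each camera call takes 0.05 s, during which the arm holds its last target.

## Task

The drum is stuck on this brake: pull the black rubber plug out of the slot in the backing plate and leave it in the round parts dish. Then take the adjusting bar by its dark grip, pass its bare flat blade through the slot and push the spring-loaded adjuster lever behind it well clear of the star wheel, about 8 mm back, without forcing it to its stop. Finish still gripping the bar and holding the lever back like that, so that I can wind the star wheel back, and leave the other tools where they lie.

Things in the scene. Friction and masses are not known exactly. Their poses are not given: they have to be found in the camera images.
- brake_stand: Drum brake on a blue bench stand: upright round zinc-grey plate, 208 mm across, 4 mm thick, top edge 222 mm up; dark drum behind it (90 mm deep). Origin on the bench below the plate's front face; x horizontal, square to the plate, pointing away from the robot into the drum; y left, z up. Stand parts in front of the plate: up to 28 mm out below 155 mm high, foot 85 mm out, 130 mm wide
- slot (a point): centre of the slot's mouth in the plate's front face, 192 mm above the bench, 30 mm below the plate's top edge; axes as brake_stand (x goes in). The slot is level, 20 mm wide (y), 8 mm high (z), edges bevelled 1 mm, 10 mm deep with its collar, then open space and the lever. The blade has 2 mm clearance on every side
- slot_plug: black rubber plug closing the slot, 25 g: stem 19 x 7 mm, 20 mm into the slot; flange 30 x 18 x 5 mm against the plate; pull tab in front. Origin at the centre of the flange's back; x along the stem (into the slot), z up. Sits loosely, comes straight out along -x of the slot
- plug_tab (a point): centre of the plug's pull tab, 20 mm in front of the plate's face: the tab is 10 mm thick (along y), 14 mm high, and stands out from 5 to 32 mm in front of the plate; pinch it across its 10 mm. Axes as the plug
- parts_dish: round stainless parts dish, fixed, 140 mm across its rim, 27 mm high; inner floor 4 mm above the bench, about 110 mm across; origin at the centre of its underside. Dish and bar lie left and right of the brake, either way round
- adjusting_bar: flat adjusting bar, 228 mm long, about 0.19 kg, lying flat: dark grip 125 x 20 x 8 mm, bare steel blade 105 mm long, 16 mm wide, 4 mm thick (from 1 to 5 mm above the underside). Origin at the middle of its length, on its underside; y along the bar to the blade's tip, z up. The blade begins 9 mm ahead of the origin
- bar_grip (a point): point on the bar's grip, half-way up (4 mm above the underside), 35 mm behind the bar's middle and close to its balance point, 149 mm from the tip: the place to grip it, across its 20 mm width. Axes as the bar
- bar_tip (a point): centre of the end face of the blade (3 mm above the underside level, 114 mm ahead of the bar's middle, so 1 mm lower than bar_grip). Axes as the bar
- adjuster_lever (a joint): angle (rad) of the lever inside, on an upright pin 45 mm left (+y) of the slot's centre line; 0 = at rest on the star wheel, grows as it is pushed in; clear of the wheel from 0.11 (nub 5 mm in), stop at 0.32 (14 mm). Spring: about 4 N at the nub at rest, 6.5 N at 0.19 (8.5 mm)
- lever_nub (a point): front of the lever's rounded brass nub, straight behind the slot's centre: at rest 20 mm behind the front face of the plate, so it is met when the blade's tip is 20 mm past the mouth; the blade's end pushes here
- cleaner_can: spray can standing upright on the right, 65 mm across, 234 mm high; leave it; origin under its base
- tape_roll: roll of black tape lying on the right, 70 mm across, 19 mm high; leave it; origin at the centre of its underside
- ratchet: ratchet with black grip lying on the right, 194 mm long; leave it; origin at the middle of its underside
- marker: white and yellow paint marker lying on the left, 125 mm long; leave it; origin at the middle of its underside
Things that resemble listed ones, but are neither listed nor needed, are in the scene too. There is more than one size of the parts_dish; the job needs the smaller.

How it is judged:
By the outcome, as a careful person would: the job done as asked, in the order asked, and still so for the second after the job is handed in, while the arm keeps its last pose, push and grip.
It also fails if it takes over 64 s, if anything falls off the work surface, if the arm or the gripper's body presses on something with over 40 N, if the wrist force passes 120 N, or if a joint passes its speed limit or range.

## Working session

There is one attempt and no reset: what is moved stays moved. The work goes in short steps, each a Python script; the robot and the scene stay as the last script left them, time stands still between calls to the robot, and variables do not carry over. Pictures are saved under pics/ and viewed, and the job is handed in when it is done.

```bash
ls; mkdir -p pics; cat > h.py <<'E'
import numpy as np, cv2
from station import env
def save(name,img): cv2.imwrite('pics/'+name,cv2.cvtColor(img,cv2.COLOR_RGB2BGR))
def world(cm,u,v,d):
    K=np.array(cm['camera_matrix']);T=np.array(cm['pose'])
    x=(u-K[0,2])/K[0,0]*d;y=(v-K[1,2])/K[1,1]*d
    p=np.array([x,-y,-d]);return T[:3,:3]@p+T[:3,3]
E
python3 - <<'E'
from h import *
for n in ("side","top","wrist"):
    cm=env.camera_model(n)
    im,d=env.grab_frame(n); save(n+'0.png',im); np.savez('pics/'+n+'0.npz',im=im,d=d,K=cm['camera_matrix'],T=cm['pose'])
    print(n,{k:(np.round(v,4).tolist() if not isinstance(v,str) else v) for k,v in cm.items()})
print(env.get_time_s(), env.get_finger_gap())
E
```

```text
pics
side {'camera_matrix': [[517.3546, 0.0, 316.8488], [0.0, 517.3546, 197.9665], [0.0, 0.0, 1.0]], 'pose': [[-0.9995, -0.0246, 0.0209, 0.5782], [0.032, -0.6807, 0.7319, 1.2087], [-0.0038, 0.7322, 0.6811, 1.2463], [0.0, 0.0, 0.0, 1.0]]}
top {'camera_matrix': [[399.3061, 0.0, 310.9916], [0.0, 399.3061, 201.1552], [0.0, 0.0, 1.0]], 'pose': [[0.0127, 0.9964, -0.0841, 0.4263], [-0.9999, 0.0117, -0.0126, -0.017], [-0.0115, 0.0842, 0.9964, 1.3848], [0.0, 0.0, 0.0, 1.0]]}
wrist {'camera_matrix': [[279.1715, 0.0, 318.6725], [0.0, 279.1715, 195.0005], [0.0, 0.0, 1.0]], 'pose': [[0.3746, 0.8788, 0.2955, 0.3111], [-0.9272, 0.3559, 0.1168, -0.5475], [-0.0025, -0.3177, 0.9482, 0.3716], [0.0, 0.0, 0.0, 1.0]]}
0.15 0.9983576589358568
```

View pics/side0.png

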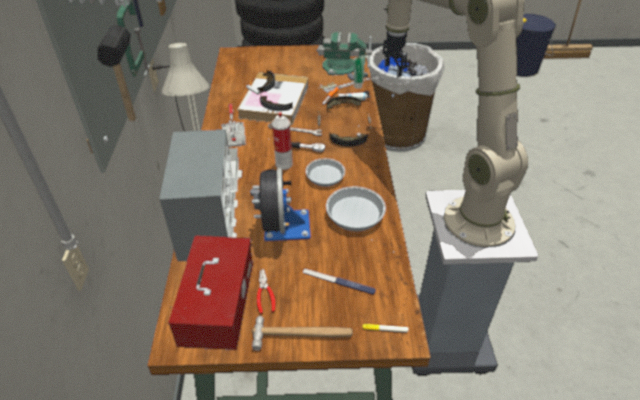

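View pics/top0.png

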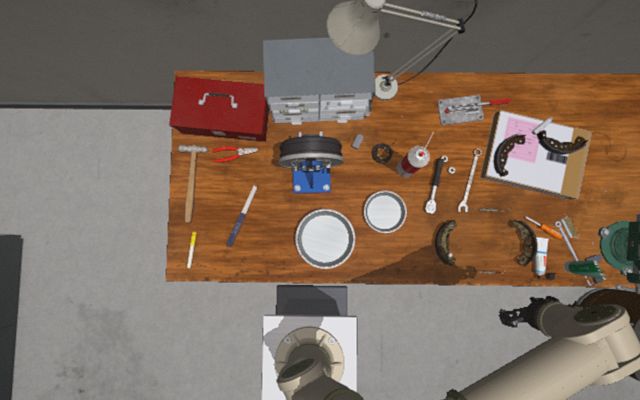

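View pics/wrist0.png

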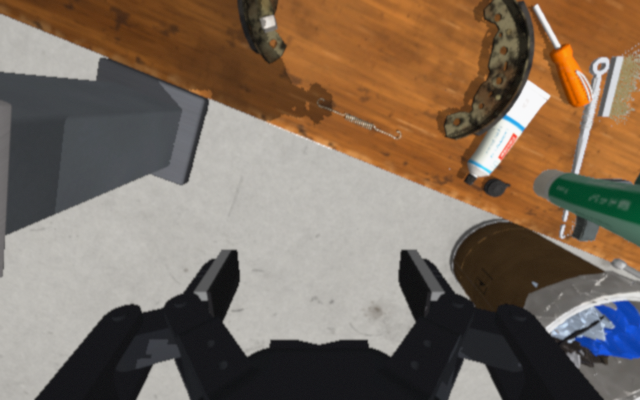

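Top view: the brake is at about (312,160), with dish candidates at (325,238), which is large, and (385,212), which is small. The bar lies at about (241,216), with its dark grip near (234,238) and its blade pointing away. The wrench, ratchet and hammer are other tools. Next I'll measure these and confirm them in crops.

```bash
python3 - <<'E'
from h import *
for t in ("brake_stand","slot","plug_tab","slot_plug","parts_dish","adjusting_bar","bar_grip","bar_tip","cleaner_can","ratchet"):
  for c in ("top","side"):
    print(t,c,[(round(r['conf'],2),np.round(r['point'],4).tolist()) for r in env.spot_point(t,c)][:3])
for c in ("top","side"):
    z=np.load(f'pics/{c}0.npz');im=z['im']
    if c=='top':
        a=cv2.resize(im[120:280,220:420],None,fx=4,fy=4,interpolation=cv2.INTER_CUBIC)[:600,:800]
    else: a=cv2.resize(im[110:310,220:420],None,fx=3,fy=3,interpolation=cv2.INTER_CUBIC)
    save(c+'crop.png',a)
    cm=dict(camera_matrix=z['K'],pose=z['T'])
    for t in ("parts_dish","adjusting_bar"):
        for r in env.silhouettes(t,c):
            m=r['pixels']&(z['d']>0)
            v,u=np.nonzero(m)
            P=np.array([world(cm,a,b,z['d'][b,a]) for a,b in zip(u,v)])
            print(t,c,round(r['conf'],2),len(u),'uv',u.mean().round(),v.mean().round(),'min',P.min(0).round(3),'max',P.max(0).round(3))
            if t=='adjusting_bar':
                x=P[:,:2]-P[:,:2].mean(0);w,V=np.linalg.eigh(x.T@x);pr=x@V[:,1];print(P.mean(0),V[:,1],pr.min(),pr.max(),np.degrees(np.arctan2(V[1,1],V[0,1])))
print(env.get_time_s())
E
```

```text
brake_stand top [(0.82, [0.6589, -0.0003, 0.0023])]
brake_stand side [(0.66, [0.6597, 0.0017, 0.0003])]
slot top [(0.9, [0.6618, 0.0016, 0.192])]
slot side [(0.72, [0.6539, 0.0021, 0.1926]), (0.42, [0.449, 0.2537, 0.0049])]
plug_tab top [(0.39, [0.6356, 0.0019, 0.1953])]
plug_tab side [(0.6, [0.634, 0.0042, 0.192]), (0.23, [0.6546, 0.0008, 0.1947])]
slot_plug top []
slot_plug side [(0.41, [0.6536, 0.0014, 0.1919]), (0.18, [0.4906, 0.2418, 0.0025])]
parts_dish top [(0.91, [0.5061, -0.2514, 0.0032]), (0.58, [0.4146, -0.0472, 0.0003])]
parts_dish side [(0.84, [0.5047, -0.2513, -0.0039]), (0.69, [0.4108, -0.0488, 0.002]), (0.22, [0.5955, 0.1936, 0.009])]
adjusting_bar top [(0.69, [0.4847, 0.2399, 0.0043])]
adjusting_bar side [(0.88, [0.4887, 0.2405, 0.001])]
bar_grip top [(0.88, [0.4579, 0.2545, 0.0032])]
bar_grip side [(0.61, [0.45, 0.2542, 0.0028])]
bar_tip top [(0.53, [0.586, 0.1985, 0.0011]), (0.3, [0.7154, -0.2497, 0.0021])]
bar_tip side [(0.88, [0.5919, 0.1944, 0.0054])]
cleaner_can top [(0.71, [0.681, -0.3411, 0.0004])]
cleaner_can side [(0.74, [0.6829, -0.3432, 0.0034])]
ratchet 
[... 281 characters left out ...]
ish top 0.53 292 uv 239.0 220.0 min [ 0.385  0.192 -0.003] max [0.593 0.291 0.015]
adjusting_bar top 0.85 267 uv 239.0 220.0 min [ 0.388  0.199 -0.002] max [0.587 0.288 0.015]
[0.47469202 0.24686958 0.00671244] [-0.922298    0.38647949] -0.12149068013868143 0.09407070195839477 157.26438023359566
parts_dish side 0.69 2049 uv 355.0 207.0 min [ 0.311 -0.198 -0.008] max [0.512 0.054 0.044]
parts_dish side 0.37 2602 uv 278.0 209.0 min [ 0.568 -0.297 -0.007] max [0.764 0.109 0.228]
adjusting_bar side 0.71 409 uv 344.0 282.0 min [ 0.383  0.192 -0.005] max [0.59  0.294 0.017]
[0.4704472  0.24809676 0.00631047] [-0.92225277  0.38658741] -0.12900311285593852 0.09415829601899837 157.25767603905598
1.35
```

View pics/topcrop.png

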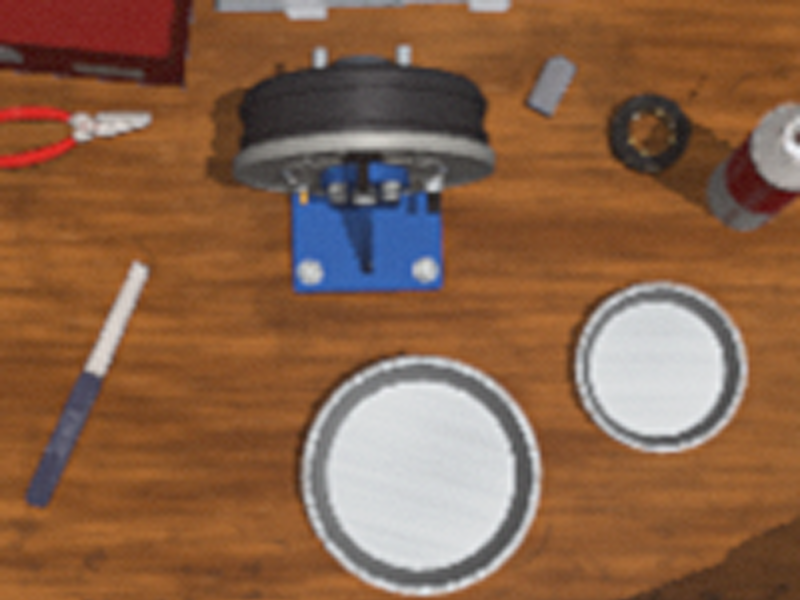

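View pics/sidecrop.png

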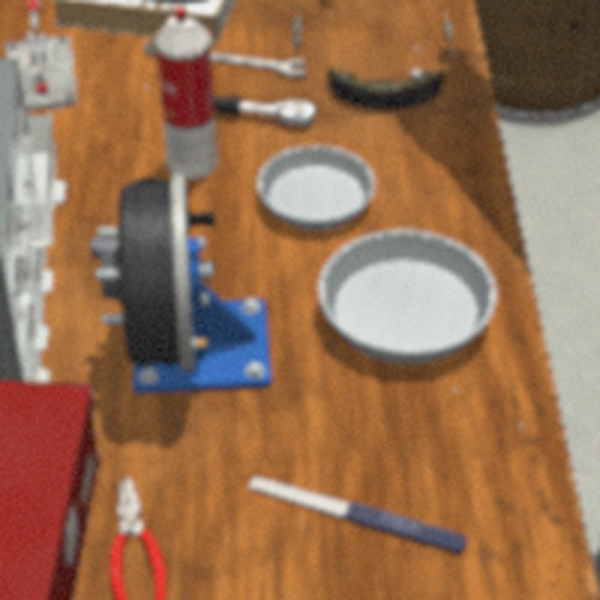

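The smaller dish, at top (385,212), spans 143 mm and is centred at about (0.510,-0.253), so it fits "140 mm across". The other, at (325,238), spans 200 mm. The bar at (241,216) is the only dark-grip flat blade. The plug tab shows black at side-crop (203,219). Next I'll plan the arm poses.

```bash
python3 - <<'E'
from h import *
R=np.array(env.get_tcp_rot());p=np.array(env.get_ee_pos());T=np.array(env.camera_model('wrist')['pose'])
print(R.round(3)); print('cam in tool',(R.T@(T[:3,3]-p)).round(4)); print((R.T@T[:3,:3]).round(3))
q=env.get_q()
Rh1=np.array([[0,0,1],[0,1,0],[-1,0,0.]]) # x down,y left, z fwd
Rh2=np.array([[0,0,1],[0,-1,0],[1,0,0.]])
for n,Rh in (('xdown',Rh1),('xup',Rh2)):
  for P in ([.50,0,.22],[.55,0.0,.192],[.645,0,.192]):
    s=env.ik(P,Rh); print(n,P,None if s is None else np.round(s,1))
def down(yaw): # tool y direction at angle yaw
    c,s=np.cos(yaw),np.sin(yaw); y=np.array([c,s,0]);z=np.array([0,0,-1.]);return np.c_[np.cross(y,z),y,z]
for yaw in (90,-90):
  for P in ([.533,0,.19],[.47,0,.19],[.51,-.254,.04]):
    s=env.ik(P,down(np.radians(yaw))); print('down',yaw,P,None if s is None else np.round(s,1))
for yaw in (67,-113):
    s=env.ik([.455,.254,.002],down(np.radians(yaw))); print('bar',yaw,None if s is None else np.round(s,1))
E
```

```text
[[ 0.927  0.375  0.   ]
 [ 0.375 -0.927  0.   ]
 [ 0.    -0.    -1.   ]]
cam in tool [ 0.0834 -0.0006 -0.1412]
[[ 0.     0.948  0.318]
 [ 1.    -0.     0.001]
 [ 0.001  0.318 -0.948]]
xdown [0.5, 0, 0.22] None
xdown [0.55, 0.0, 0.192] None
xdown [0.645, 0, 0.192] None
xup [0.5, 0, 0.22] None
xup [0.55, 0.0, 0.192] None
xup [0.645, 0, 0.192] None
down 90 [0.533, 0, 0.19] [ 32.6  16.8 -43.3  95.1  12.   72.9  77. ]
down 90 [0.47, 0, 0.19] [ 37.4   7.8 -44.4 103.8   5.8  70.7  81.4]
down 90 [0.51, -0.254, 0.04] [ 48.   28.5 -31.6  99.1  17.3  57.3 100. ]
down -90 [0.533, 0, 0.19] [  23.8   14.7  -32.2   95.4    8.2   72.2 -100.1]
down -90 [0.47, 0, 0.19] [ 28.8   6.6 -34.9 104.1   4.   70.5 -97.2]
down -90 [0.51, -0.254, 0.04] [ 31.2  25.3 -10.   99.9   5.2  55.2 -70.8]
bar 67 [  3.8  30.6 -45.1 107.5  26.8  53.   13.1]
bar -113 [  10.    34.4  -53.8  107.3   33.5   55.7 -171.9]
```

```bash
cat >> h.py <<'E'
def tool(yaw=90,tilt=0,pitchaxis_yaw=None):
    """tool z down, tool y at yaw deg; tilt>0 leans tool z forward (along -tool x)"""
    a=np.radians(yaw);y=np.array([np.cos(a),np.sin(a),0]);z=np.array([0,0,-1.]);x=np.cross(y,z)
    t=np.radians(tilt); z2=np.cos(t)*z-np.sin(t)*x; x2=np.cross(y,z2); return np.c_[x2,y,z2]
def cap(n,tag):
    cm=env.camera_model(n); im,d=env.grab_frame(n); save(tag+'.png',im); np.savez('pics/'+tag+'.npz',im=im,d=d,K=cm['camera_matrix'],T=cm['pose']); return cm,im,d
def cloud(cm,d):
    v,u=np.mgrid[:d.shape[0],:d.shape[1]];K=np.array(cm['camera_matrix']);T=np.array(cm['pose'])
    P=np.stack([(u-K[0,2])/K[0,0]*d,-(v-K[1,2])/K[1,1]*d,-d],-1); return P@T[:3,:3].T+T[:3,3]
E
python3 - <<'E'
from h import *
for t in (0,15,30,45,60):
  for P in ([.56,0,.26],[.53,0,.24]):
    s=env.ik(P,tool(90,t)); print(t,P,None if s is None else np.round(s,1))
env.move_ptp([.42,-.35,.40],tool(90,0)) if env.ik([.42,-.35,.40],tool(90,0)) is not None else print('no')
print(env.get_time_s(),env.get_q())
for t in (0,15,30,45,60):
  for P in ([.56,0,.26],[.53,0,.24]):
    s=env.ik(P,tool(90,t)); print(t,P,None if s is None else np.round(s,1))
E
```

```text
0 [0.56, 0, 0.26] [ 30.4  17.9 -42.7  84.7  12.1  82.1  77.4]
0 [0.53, 0, 0.24] [ 33.   14.3 -43.4  91.1  10.   78.5  78.5]
15 [0.56, 0, 0.26] [ 29.9   3.8 -35.1  99.2   3.9  62.7  83.8]
15 [0.53, 0, 0.24] [ 32.    0.2 -35.8 105.    1.3  59.9  85.7]
30 [0.56, 0, 0.26] [ 24.6  -7.5 -26.5 113.5  -3.   43.2  89. ]
30 [0.53, 0, 0.24] [ 25.3 -11.  -26.4 118.8  -5.9  41.2  91.3]
45 [0.56, 0, 0.26] None
45 [0.53, 0, 0.24] None
60 [0.56, 0, 0.26] None
60 [0.53, 0, 0.24] None
3.2333 [ 57.97956346  13.09675016 -27.48832075  70.21903065   6.07054769
  98.11044036 121.84953032]
0 [0.56, 0, 0.26] [ 33.4  18.9 -47.   84.6  13.8  82.5  76.1]
0 [0.53, 0, 0.24] [ 36.9  15.4 -48.5  91.   11.7  78.9  77.2]
15 [0.56, 0, 0.26] [ 45.1   5.5 -51.7  98.8   6.6  63.   81.9]
15 [0.53, 0, 0.24] [ 47.6   1.  -51.5 104.5   2.   60.   85.5]
30 [0.56, 0, 0.26] [ 52.4  -9.4 -50.5 112.8 -10.8  43.5  96.2]
30 [0.53, 0, 0.24] [ 17.2 -10.8 -19.5 119.1  -3.2  41.2  88.9]
45 [0.56, 0, 0.26] None
45 [0.53, 0, 0.24] None
60 [0.56, 0, 0.26] None
60 [0.53, 0, 0.24] None
```

```bash
python3 - <<'E'
from h import *
env.move_ptp([.55,0,.275],tool(90,15)); env.pause(.2)
cm,im,d=cap('wrist','w1')
for t in ("slot","plug_tab","slot_plug","brake_stand"):
    print(t,[(round(r['conf'],2),np.round(r['point'],4).tolist()) for r in env.spot_point(t,'wrist')][:3])
print(env.get_time_s(),np.round(env.get_q(),1))
E
```

```text
slot [(0.85, [0.6581, 0.0027, 0.1926])]
plug_tab [(0.6, [0.6339, 0.0036, 0.1921])]
slot_plug [(0.83, [0.6553, 0.0039, 0.1918])]
brake_stand [(0.72, [0.657, 0.0008, 0.0027]), (0.17, [0.5026, -0.2523, -0.0035])]
5.1417 [ 46.5   3.2 -51.7  98.5   4.2  64.6  83.9]
```

View pics/w1.png

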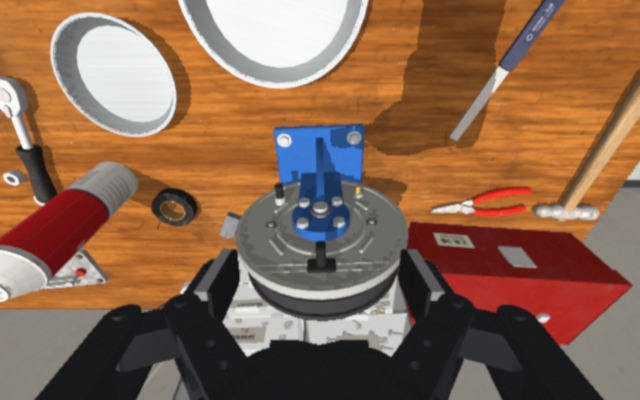

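The wrist view shows the plate face (upside down) centred at about (322,235), with the plug tab at (321,257). I'll fit the plate plane and the dish and bar positions from depth.

```bash
python3 - <<'E'
from h import *
z=np.load('pics/w1.npz');cm=dict(camera_matrix=z['K'],pose=z['T']);d=z['d'];im=z['im'];C=cloud(cm,d)
C[d==0]=np.nan
m=(C[...,2]>.1)&(C[...,2]<.225)&(abs(C[...,0]-.66)<.02)&(abs(C[...,1])<.11)
m&=~((abs(C[...,1]-.003)<.02)&(C[...,2]>.165))
P=C[m]
# ransac plane
rng=np.random.default_rng(0);best=None
for _ in range(500):
    a=P[rng.choice(len(P),3,False)];n=np.cross(a[1]-a[0],a[2]-a[0]);L=np.linalg.norm(n)
    if L<1e-9: continue
    n/=L;r=abs((P-a[0])@n)<.001
    if best is None or r.sum()>best.sum(): best=r
Q=P[best];c=Q.mean(0);n=np.linalg.svd(Q-c,full_matrices=False)[2][2];n*=np.sign(n[0])
print('plane',len(Q),len(P),c.round(4),n.round(4),'yaw',np.degrees(np.arctan2(n[1],n[0])), 'tilt',np.degrees(np.arcsin(n[2])))
yy=0.003;zz=.192;print('x at slot',c[0]-((yy-c[1])*n[1]+(zz-c[2])*n[2])/n[0])
print('y range plate',np.percentile(Q[:,1],[0,.5,99.5,100]),'z max',Q[:,2].max())
# tab points
t=(C[...,0]<.652)&(C[...,0]>.6)&(C[...,2]>.175)&(C[...,2]<.215)&(abs(C[...,1])<.03)
T=C[t];print('tab',len(T),T.min(0).round(4),T.max(0).round(4),T.mean(0).round(4))
top=T[T[:,2]>.194];print('tabtop',top.min(0).round(4),top.max(0).round(4),np.median(top,0).round(4))
bench=C[(abs(C[...,2])<.01)&(C[...,1]>.05)];print('bench z',np.median(bench[:,2]))
save('w1crop.png',cv2.resize(im[170:320,230:420],None,fx=4,fy=4,interpolation=cv2.INTER_CUBIC))
E
```

```text
plane 6009 10636 [0.6581 0.0033 0.1585] [0.9993 0.0363 0.0044] yaw 2.0780799855560423 tilt 0.2521886898353609
x at slot 0.6579313948415157
y range plate [-0.09670296 -0.09400773  0.09942349  0.10688695] z max 0.22006435651894904
tab 287 [ 0.625  -0.0035  0.1839] [0.652  0.015  0.1987] [0.6352 0.0023 0.1947]
tabtop [ 0.6253 -0.0034  0.194 ] [0.6519 0.0145 0.1987] [0.6366 0.0019 0.197 ]
bench z -0.0009478434003081238
```

View pics/w1crop.png

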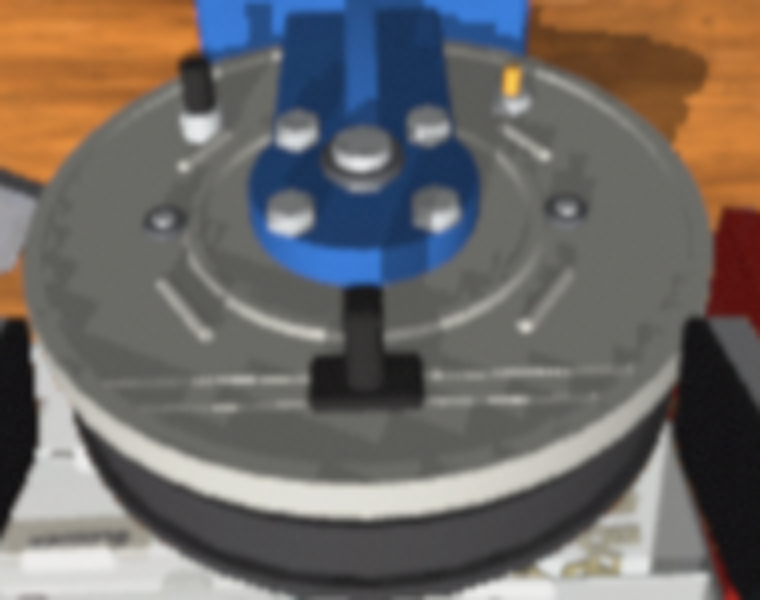

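```bash
cat >> h.py <<'E'
YAW=2.08
a_=np.radians(YAW);BX=np.array([np.cos(a_),np.sin(a_),0]);BY=np.array([-np.sin(a_),np.cos(a_),0])
SLOT=np.array([.658,.003,.192])
E
python3 - <<'E'
from h import *
R=tool(90+YAW)
g=SLOT-0.023*BX; g[2]=.173
env.move_ptp(g+[0,0,.09],R)
print(env.get_time_s(),np.round(env.get_force(),2))
env.movel(g,vel=.15); print(np.round(env.get_force(),2))
env.close(30); print(env.get_finger_gap(),np.round(env.get_force(),2),env.get_time_s(),np.round(env.get_ee_pos(),4))
cap('wrist','w2')
E
```

```text
5.85 [-0.13  0.46  0.63]
[0.43 0.81 0.36]
0.11115100652114972 [ 0.04 -2.07  1.95] 7.275 [0.6352 0.0013 0.1731]
```

View pics/w2.png

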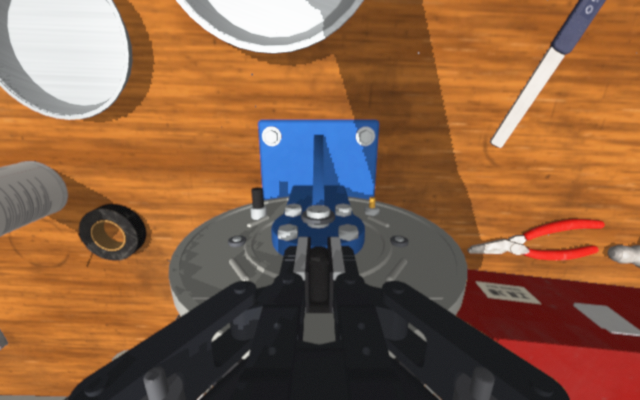

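The pads hold the tab at (318,285) with a gap of about 9.4 mm. Now I'll pull it straight out.

```bash
python3 - <<'E'
from h import *
p=np.array(env.get_ee_pos())
env.movel(p-0.045*BX,vel=.1); print(np.round(env.get_force(),2),env.get_finger_gap())
cap('wrist','w3')
env.movel(p-0.10*BX+[0,0,.08],vel=.25)
env.move_ptp([.50,-.254,.15],tool(90)); print(env.get_time_s(),env.get_finger_gap())
cap('wrist','w4')
E
```

```text
[-0.03 -0.25 -0.45] 0.1114087496423615
9.5833 0.11053978739110412
```

View pics/w3.png

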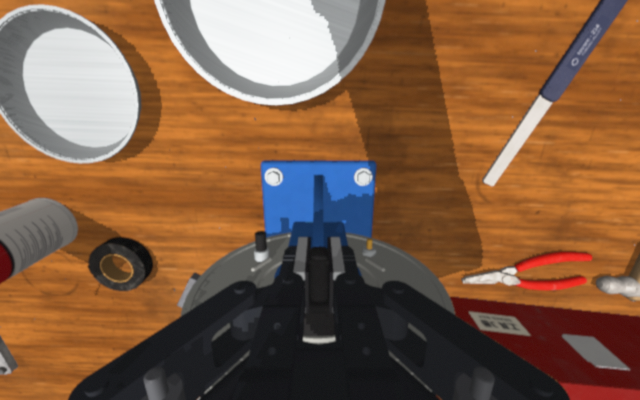

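View pics/w4.png

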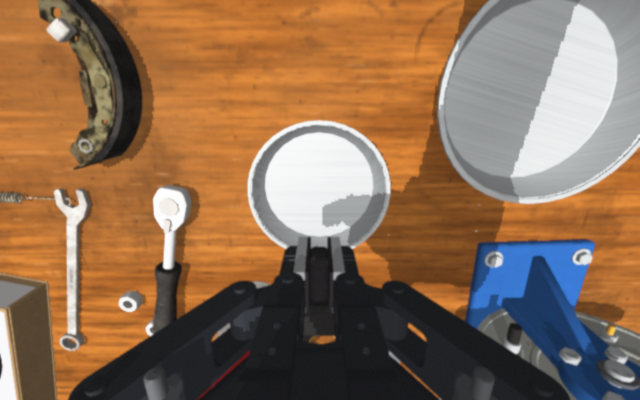

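The plug is out and held at (318,280). The small dish is centred at (320,187) in the wrist view. I'll compute the dish centre from depth, then release.

```bash
python3 - <<'E'
from h import *
z=np.load('pics/w4.npz');cm=dict(camera_matrix=z['K'],pose=z['T']);C=cloud(cm,z['d'])
m=(z['d']>0)&(C[...,2]>.024)&(C[...,2]<.032)&(np.hypot(C[...,0]-.51,C[...,1]+.254)<.085)
P=C[m][:,:2];A=np.c_[2*P,np.ones(len(P))];s=np.linalg.lstsq(A,(P**2).sum(1),rcond=None)[0];c=s[:2];print('dish',c,np.sqrt(s[2]+c@c),len(P))
t=[c[0]-.010,c[1],.031]
env.movel([t[0],t[1],.031],vel=.2); print(np.round(env.get_force(),2))
env.open_gripper(); print(env.get_time_s(),env.get_finger_gap())
env.movel([t[0],t[1],.16],vel=.3)
cap('wrist','w5'); print(env.get_time_s())
E
```

```text
dish [ 0.50897188 -0.25052722] 0.0691684993614836 1556
[ 0.11 -1.09  0.39]
11.0917 1.0033594607759273
11.725
```

View pics/w5.png

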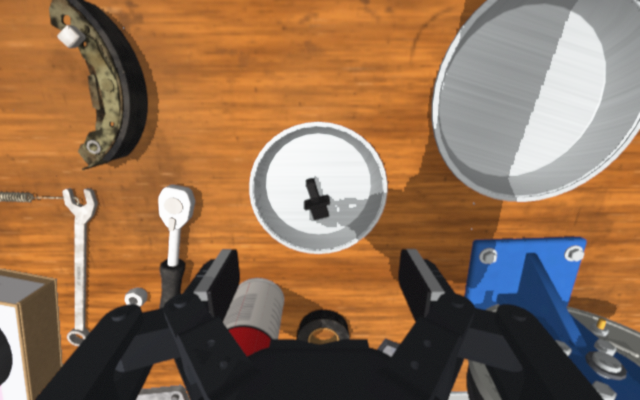

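The plug lies inside the small dish at (316,200). Next I'll take a closer look at the open slot, then go to the bar.

```bash
python3 - <<'E'
from h import *
env.move_ptp([.575,0.002,.22],tool(90+YAW,14)); env.pause(.15)
cm,im,d=cap('wrist','w6')
print('slot',[(round(r['conf'],2),np.round(r['point'],4).tolist()) for r in env.spot_point('slot','wrist')][:3])
print('nub',[(round(r['conf'],2),np.round(r['point'],4).tolist()) for r in env.spot_point('lever_nub','wrist')][:3])
T=np.array(cm['pose']);K=np.array(cm['camera_matrix'])
p=T[:3,:3].T@(SLOT-T[:3,3]);u=K[0,0]*p[0]/-p[2]+K[0,2];v=-K[1,1]*p[1]/-p[2]+K[1,2];print('predicted slot px',u,v)
u,v=int(u),int(v);v0=max(0,min(400-100,v-50))
save('w6crop.png',cv2.resize(im[v0:v0+100,u-66:u+66],None,fx=6,fy=6,interpolation=cv2.INTER_CUBIC));print(v0,u-66,env.get_time_s())
E
```

```text
slot [(0.97, [0.6536, 0.0007, 0.1927])]
nub []
predicted slot px 317.746568979699 302.1915002526536
252 251 13.075
```

View pics/w6crop.png

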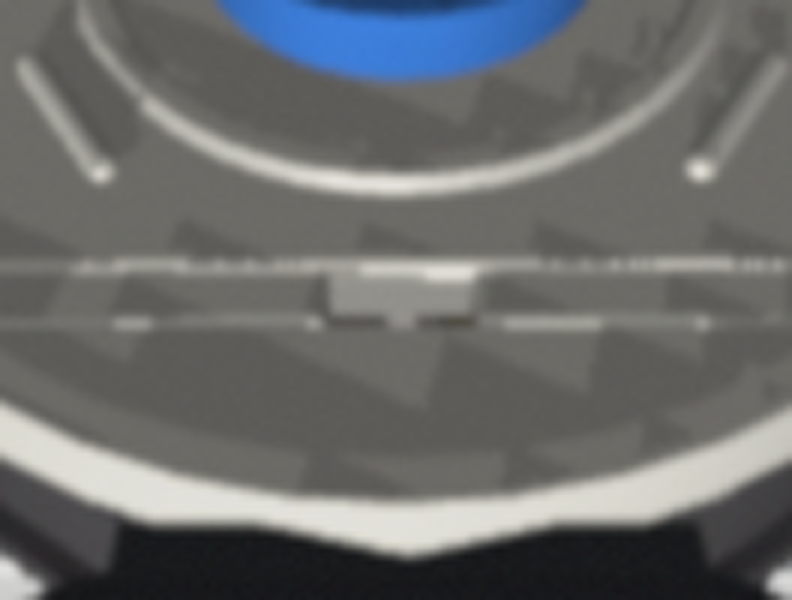

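View pics/w6.png

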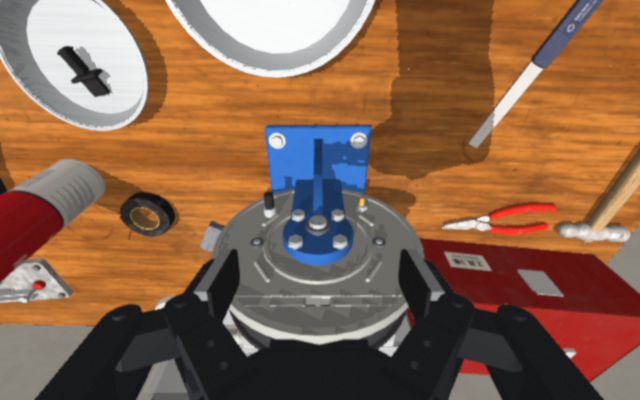

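The open slot shows at wrist (318,301), about 26 px wide, within 1 px of my prediction. Now the bar.

```bash
python3 - <<'E'
from h import *
Rb=tool(67.3)
env.move_ptp([.44,.258,.20],Rb); env.pause(.15)
cm,im,d=cap('wrist','w7');print(env.get_time_s())
for t in ("bar_grip","bar_tip"):
    print(t,[(round(r['conf'],2),np.round(r['point'],4).tolist()) for r in env.spot_point(t,'wrist')][:3])
for r in env.silhouettes('adjusting_bar','wrist')[:2]:
    m=r['pixels'];C=cloud(cm,d);v,u=np.nonzero(m)
    (c,wh,ang)=cv2.minAreaRect(np.c_[u,v].astype(np.float32));print(round(r['conf'],2),len(u),c,wh,ang)
    np.save('pics/barmask.npy',m) if r is not None and not __import__('os').path.exists('pics/barmask.npy') else 0
E
```

```text
14.3833
bar_grip [(0.62, [0.4552, 0.251, 0.0024])]
bar_tip [(0.74, [0.5906, 0.1978, 0.0032])]
0.62 2316 (321.3394775390625, 200.49581909179688) (163.08633422851562, 16.98636245727539) 89.29268646240234
```

View pics/w7.png

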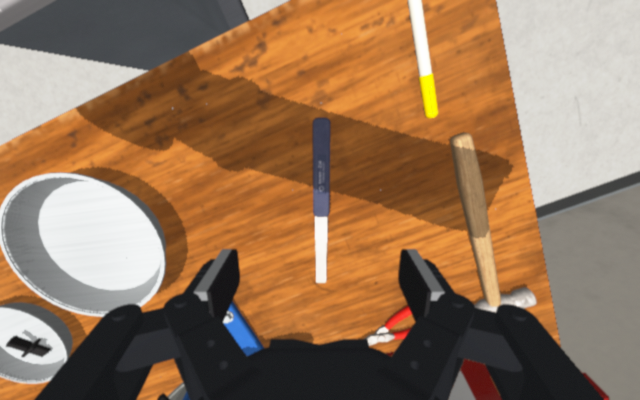

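The bar lies vertically in the picture: grip end at (321,118), blade start at (321,216), tip at (321,283). I'll fit its line in the world frame.

```bash
cat >> h.py <<'E'
def onplane(cm,u,v,z):
    K=np.array(cm['camera_matrix']);T=np.array(cm['pose'])
    r=T[:3,:3]@np.array([(u-K[0,2])/K[0,0],-(v-K[1,2])/K[1,1],-1.]);o=T[:3,3];return o+r*(z-o[2])/r[2]
E
python3 - <<'E'
from h import *
z=np.load('pics/w7.npz');cm=dict(camera_matrix=z['K'],pose=z['T']);im=z['im'].astype(int)
# colour segmentation: non-wood (blue>=red-ish) in a column band
band=im[105:295,295:350]
mask=(band[...,2]>band[...,0]*0.85)
mask=cv2.morphologyEx(mask.astype(np.uint8),cv2.MORPH_OPEN,np.ones((3,3)))
n,l,st,ce=cv2.connectedComponentsWithStats(mask);i=1+np.argmax(st[1:,4]);print(st[i],ce[i])
v,u=np.nonzero(l==i);v+=105;u+=295
rows=[]
for r in range(v.min(),v.max()+1):
    uu=u[v==r]
    rows.append((r,(uu.min()+uu.max())/2,uu.max()-uu.min()+1))
rows=np.array(rows)
br=[im[int(r),int(round(c))].sum() for r,c,_ in rows]
b=[int(r) for (r,c,_),s in zip(rows,br) if s>450];print('blade rows',b[0],b[-1],'rows',rows[0,0],rows[-1,0])
P=np.array([onplane(cm,c,r,.008 if r<b[0] else .005) for r,c,_ in rows])
g=(rows[:,0]>rows[0,0]+5)&(rows[:,0]<b[0]-3);bl=(rows[:,0]>b[0]+3)&(rows[:,0]<b[-1]-4)
for n_,s in (('grip',g),('blade',bl)):
    Q=P[s];m=Q.mean(0);d=np.linalg.svd(Q-m)[2][0];d*=np.sign(d[0]);print(n_,m.round(4),d.round(4),np.degrees(np.arctan2(d[1],d[0])))
print('end',onplane(cm,rows[0,1],rows[0,0]-.5,.008),'bound',onplane(cm,rows[0,1],b[0]-.5,.008),'tip',onplane(cm,rows[-1,1],rows[-1,0]+.5,.005))
A=P[g|bl];m=A.mean(0);d=np.linalg.svd(A[:,:2]-m[:2])[2][0];d*=np.sign(d[0]);print('all',m,d,np.degrees(np.arctan2(d[1],d[0])))
tip=onplane(cm,rows[-1,1],rows[-1,0]+.5,.005)[:2]; s=(tip-m[:2])@d; print('grip pt from tip',m[:2]+d*(s-.149)); e=onplane(cm,rows[0,1],rows[0,0]-.5,.008)[:2];s2=(e-m[:2])@d;print('from end',m[:2]+d*(s2+.079),'len',s-s2)
E
```

```text
[  18   13   17  164 2269] [25.8316439  86.28911415]
blade rows 216 281 rows 118.0 281.0
grip [0.4399 0.262  0.008 ] [ 0.9222 -0.3868 -0.    ] -22.75413398809082
blade [0.5423 0.2188 0.005 ] [ 0.922  -0.3871  0.    ] -22.775278057137548
end [0.38448211 0.28593427 0.008     ] bound [0.49710352 0.23892843 0.008     ] tip [0.59084215 0.19753368 0.005     ]
all [0.47989189 0.24515347 0.00682877] [ 0.92136518 -0.38869809] -22.87351489378381
grip pt from tip [0.4538499  0.25613986]
from end [0.45708012 0.25477712] len 0.22449409073084087
```

```bash
python3 - <<'E'
from h import *
Rb=tool(67.23); g=np.array([.4553,.2553,.0012])
env.move_ptp(g+[0,0,.06],Rb); print(np.round(env.get_force(),2))
env.movel(g,vel=.08); print(env.get_time_s(),np.round(env.get_force(),2),np.round(env.get_ee_pos(),4))
env.close(100); print(env.get_finger_gap(),np.round(env.get_force(),2),np.round(env.get_ee_pos(),4))
p=np.array(env.get_ee_pos())
env.movel(p+[0,0,.05],vel=.15); print(env.get_time_s(),env.get_finger_gap(),np.round(env.get_force(),2),np.round(env.get_wrist_torque(),3),np.round(env.get_ee_pos(),4))
cap('wrist','w8');cap('side','s8')
E
```

```text
[0.72 0.92 0.53]
16.05 [0.28 0.4  0.63] [0.4554 0.2556 0.0015]
0.20463484457406633 [-2.12 -1.93  6.99] [0.4555 0.2554 0.0018]
17.1667 0.20828923456925244 [ 0.57  0.16 -1.71] [ 0.025 -0.001  0.001] [0.4556 0.255  0.0515]
```

View pics/w8.png

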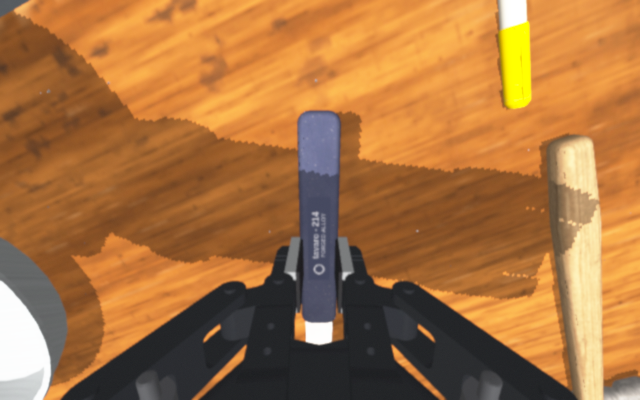

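View pics/s8.png

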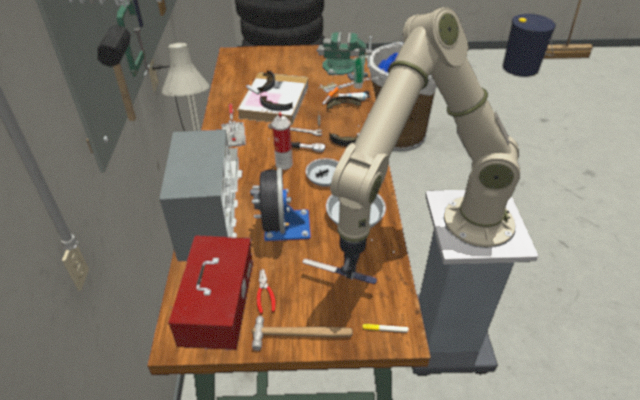

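The bar is gripped at (319,270) near its balance point and hangs level by eye, with the grip end at (319,112). Next I'll check its pitch and yaw in the hand from depth.

```bash
cat > barpose.py <<'E'
from h import *
def barpose(tag):
    z=np.load(f'pics/{tag}.npz');cm=dict(camera_matrix=z['K'],pose=z['T']);im=z['im'].astype(int);C=cloud(cm,z['d'])
    return cm,im,C,z['d']
if __name__=='__main__':
    R=tool(67.23);tcp=np.array([.4556,.255,.0515])
    cm,im,C,d=barpose('w8')
    v,u=np.mgrid[120:232,303:336]; P=C[120:232,303:336].reshape(-1,3); L=(P-tcp)@R
    L=L[(abs(L[:,2])<.03)]
    A=np.c_[L[:,:2],np.ones(len(L))];s=np.linalg.lstsq(A,L[:,2],rcond=None)[0];r=L[:,2]-A@s
    k=abs(r)<.002;s=np.linalg.lstsq(A[k],L[k,2],rcond=None)[0];print('n',k.sum(),'std',r[k].std(),'z=ax+by+c',s.round(4),'pitch deg',np.degrees(np.arctan(s[0])),'roll',np.degrees(np.arctan(s[1])))
    # edges per row
    out=[]
    for row in range(130,235,3):
        g=im[row,290:350].sum(1);blu=im[row,290:350,2]-im[row,290:350,0]
        w=np.nonzero(blu>0)[0]
        if len(w)>10:
            c=290+(w.min()+w.max())/2
            p=onplane(cm,c,row,tcp[2]+.008-.0012)
            out.append((p-tcp)@R)
    out=np.array(out);f=np.polyfit(out[:,0],out[:,1],1);print('lateral y=ax+b',f,np.degrees(np.arctan(f[0])),np.std(out[:,1]-np.polyval(f,out[:,0])), 'x range',out[:,0].min(),out[:,0].max())
    # grip end row
    col=im[90:140,315:324];b=(col[...,2]-col[...,0]).mean(1);e=90+np.nonzero(b>0)[0][0];p=onplane(cm,319,e-.5,tcp[2]+.0068);print('end row',e,(p-tcp)@R)
E
python3 barpose.py
```

```text
n 3680 std 0.000609375557300587 z=ax+by+c [ 0.0025  0.0034 -0.0056] pitch deg 0.14399869544641636 roll 0.1968373800797748
lateral y=ax+b [0.00135562 0.00162352] 0.0776713170349072 0.00011475978902596764 x range 0.015362196135009408 0.06839760973772682
end row 112 [ 0.07674782  0.00185485 -0.0068    ]
```

The bar is aligned with the tool to within 0.15°. It reads 1.6 mm off-centre although the jaws centre it, so that is the wrist camera's lateral bias. Corrected for that, the slot is at y of about 0.0018, which agrees with the feel of the pinch. Now to the pre-insertion pose.

```bash
cat >> h.py <<'E'
SLOT=np.array([.658,.0018,.192]); RI=tool(90+YAW)
def tcp_for(depth,dy=0,dz=0,L=.149): # TCP for tip 'depth' past mouth
    p=SLOT+(depth-L)*BX+dy*BY; p[2]=.1906+dz; return p
E
python3 - <<'E'
from h import *
env.movel([.4556,.255,.19],vel=.25)
env.movel([.435,.20,.1906],RI,vel=.2)
env.movel(tcp_for(-.05),RI,vel=.25); env.pause(.2)
print(env.get_time_s(),np.round(env.get_ee_pos(),4),tcp_for(-.05),np.round(env.get_q(),1),np.round(env.get_force(),2),np.round(env.get_wrist_torque(),3),env.get_finger_gap())
cap('wrist','w9');cap('side','s9');cap('top','t9')
for c in('side','top'):print('tip',c,[(round(r['conf'],2),np.round(r['point'],4).tolist()) for r in env.spot_point('bar_tip',c)][:2])
a=np.load('pics/s9.npz')['im'];b=np.load('pics/t9.npz')['im']
save('st9.png',np.hstack([cv2.resize(a[160:260,230:360],None,fx=3,fy=4,interpolation=cv2.INTER_CUBIC),cv2.resize(b[130:230,250:380],None,fx=3,fy=4,interpolation=cv2.INTER_CUBIC)]))
E
```

```text
19.725 [ 0.459  -0.0038  0.1907] [ 0.45913112 -0.00542268  0.1906    ] [ 68.3  20.5 -84.4 104.5  21.3  74.4  70.6] [ 0.54  0.8  -2.05] [0.068 0.024 0.002] 0.20426215242214338
tip side [(0.84, [0.6112, 0.0016, 0.1961]), (0.36, [0.4515, -0.004, 0.1932])]
tip top [(0.52, [0.601, 0.0048, 0.1855]), (0.41, [0.5027, -0.2511, 0.0205])]
```

View pics/w9.png

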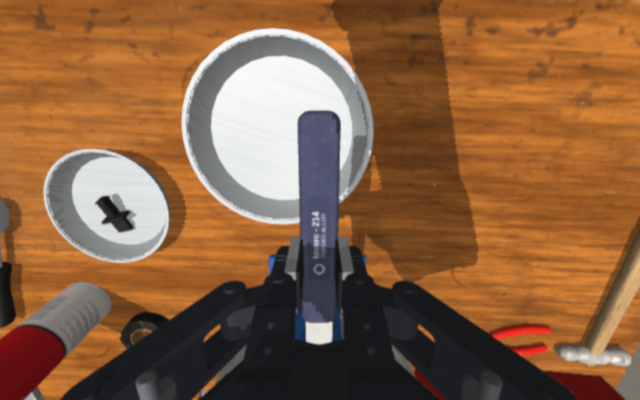

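View pics/st9.png

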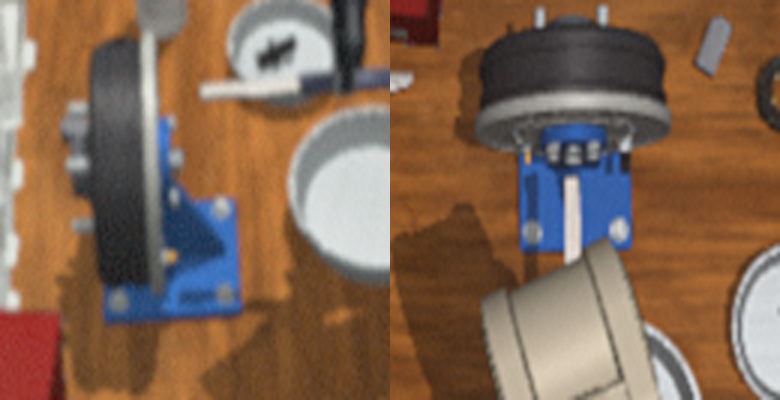

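```bash
python3 - <<'E'
from h import *
print(np.round(env.get_ee_pos(),4),env.get_time_s()); R=np.array(env.get_tcp_rot()); print((RI.T@R).round(4))
for dd in (-.05,-.02,0,.02,.03):
    s=env.ik(tcp_for(dd),RI); print(dd,None if s is None else np.round(s,1))
E
```

```text
[ 0.4591 -0.0051  0.1906] 19.975
[[ 1.e+00  5.e-04 -0.e+00]
 [-5.e-04  1.e+00 -1.e-04]
 [ 0.e+00  1.e-04  1.e+00]]
-0.05 [ 68.5  20.6 -84.3 104.5  21.3  74.4  70.6]
-0.02 [ 60.6  23.9 -78.8 100.5  24.2  75.8  68.7]
0 [ 56.2  25.8 -75.4  97.8  25.6  76.7  68. ]
0.02 [ 52.1  27.5 -72.3  95.   26.8  77.5  67.7]
0.03 [ 50.1  28.3 -70.7  93.6  27.2  77.8  67.7]
```

The arm settles on target, and the IK along the insertion stays within joint range. Now I'll insert in small steps while watching the force.

```bash
python3 - <<'E'
from h import *
def f(): return np.mean([env.get_force() for _ in range(3)],0)
env.movel(tcp_for(-.008),RI,vel=.1); env.pause(.3); f0=f(); np.save('f0.npy',f0); print('f0',f0.round(2),np.round(env.get_wrist_torque(),3),np.round(env.get_ee_pos()-tcp_for(-.008),4))
for dd in np.arange(-.005,.0161,.003):
    env.movel(tcp_for(dd),RI,vel=.03); env.pause(.12); F=f()-f0
    e=(np.array(env.get_ee_pos())-tcp_for(dd)); print(round(dd,4),F.round(2),(e*1e3).round(2),np.round(env.get_wrist_torque(),3))
    if np.linalg.norm(F)>5: print('STOP');break
print(env.get_time_s()); cap('side','s10');cap('wrist','w10');cap('top','t10')
a=np.load('pics/s10.npz')['im'];b=np.load('pics/t10.npz')['im']
save('st10.png',np.hstack([cv2.resize(a[160:260,230:360],None,fx=3,fy=4,interpolation=cv2.INTER_CUBIC),cv2.resize(b[130:230,250:380],None,fx=3,fy=4,interpolation=cv2.INTER_CUBIC)]))
E
```

```text
f0 [ 0.02 -0.23 -1.09] [-0.024  0.035  0.052] [-0.0003 -0.0002  0.0001]
-0.005 [-0.08  0.67 -1.38] [ 0.02  0.03 -0.  ] [-0.044  0.005 -0.002]
-0.002 [-1.15  1.1  -0.91] [ 0.    0.09 -0.02] [-0.029 -0.022 -0.017]
0.001 [-0.98  0.12 -0.58] [-0.01  0.09 -0.02] [-0.016  0.025 -0.049]
0.004 [-0.42  0.16 -0.36] [0.01 0.09 0.01] [ 0.044 -0.     0.034]
0.007 [ 0.31 -0.24 -0.65] [-0.01  0.07 -0.02] [ 0.009  0.037 -0.011]
0.01 [ 0.21  0.04 -1.27] [ 0.01  0.09 -0.02] [-0.002  0.032 -0.031]
0.013 [-0.2  -0.07 -0.95] [-0.01  0.09 -0.01] [-0.021  0.022  0.003]
0.016 [-0.39  0.23 -0.41] [-0.02  0.09 -0.03] [-0.032  0.046 -0.019]
23.775
```

View pics/st10.png

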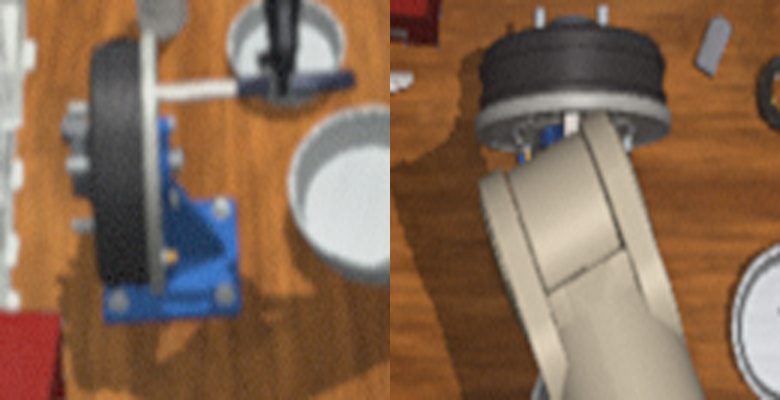

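The blade has entered the slot with no contact force; the side crop shows it meeting the plate at (155,90). I'll continue in 1 mm steps to find the lever.

```bash
python3 - <<'E'
from h import *
f0=np.load('f0.npy')
def f(): return np.mean([env.get_force() for _ in range(4)],0)
c=None;k=None
for dd in np.arange(.017,.0271,.001):
    env.movel(tcp_for(dd),RI,vel=.02); env.pause(.15); F=f()-f0
    e=(np.array(env.get_ee_pos())-tcp_for(dd)); print(round(dd,4),F.round(2),(e*1e3).round(2),round(env.get_time_s(),2))
    if -F[0]>2.8:
        k=(k or 0)+1
        if k==2: break
    else: k=None
    if np.linalg.norm(F[1:])>8: print('side'); break
print(env.get_time_s(),env.get_finger_gap())
E
```

```text
0.017 [-0.11 -0.41 -1.13] [-0.01  0.01 -0.  ] 24.32
0.018 [-0.82  0.81  0.23] [-0.03  0.03 -0.03] 24.73
0.019 [-4.   -0.53  0.11] [-0.39 -0.03 -0.19] 25.12
0.02 [-4.52 -0.01 -0.34] [-0.08 -0.01 -0.04] 25.52
25.525 0.20519793147078902
```

Contact came at about 18.4 mm commanded, with the spring's 4 N pickup. That makes 8 mm of nub travel about 26.5 mm commanded.

```bash
python3 - <<'E'
from h import *
f0=np.load('f0.npy')
def f(): return np.mean([env.get_force() for _ in range(5)],0)
for dd in (.022,.024,.0265):
    env.movel(tcp_for(dd),RI,vel=.02); env.pause(.25); F=f()-f0
    e=(np.array(env.get_ee_pos())-tcp_for(dd)); print(round(dd,4),F.round(2),(e*1e3).round(2),round(env.get_time_s(),2))
env.pause(.5); print((f()-f0).round(2),np.round(env.get_ee_pos()-tcp_for(.0265),5),env.get_finger_gap(),np.round(env.get_wrist_torque(),3))
cap('wrist','w11');cap('side','s11')
a=np.load('pics/w10.npz')['im'];b=np.load('pics/w11.npz')['im']
for im in(a,b):
    col=im[90:140,315:324].astype(int);s=(col[...,2]-col[...,0]).mean(1);print('grip end row',90+np.nonzero(s>0)[0][:1], s[15:28].round())
s=np.load('pics/s11.npz')['im']
save('ws11.png',np.hstack([cv2.resize(b,(500,312)),cv2.resize(s[150:254,240:340],(300,312),interpolation=cv2.INTER_CUBIC)]))
for t in ("bar_tip","slot_plug"): print(t,[(round(r['conf'],2),np.round(r['point'],4).tolist()) for r in env.spot_point(t,'side')][:2])
E
```

```text
0.022 [-5.31 -0.66 -0.22] [-0.08 -0.05 -0.02] 26.02
0.024 [-5.98  0.5  -1.27] [-0.19 -0.04 -0.07] 26.52
0.0265 [-6.01 -0.    0.1 ] [-0.36 -0.03 -0.14] 27.05
[-6.25 -1.1  -0.67] [-3.8e-04 -2.0e-05 -1.4e-04] 0.20439931151437904 [-0.088  1.376 -0.073]
grip end row [90] [ 3.  3.  3.  3.  3.  4.  7. 14. 15. 16. 16. 17. 17.]
grip end row [90] [ 2.  2.  2.  2.  3.  6.  8. 14. 15. 15. 16. 17. 17.]
bar_tip [(0.68, [0.6838, -0.0014, 0.1976]), (0.59, [0.5715, -0.0031, 0.1888])]
slot_plug []
```

View pics/ws11.png

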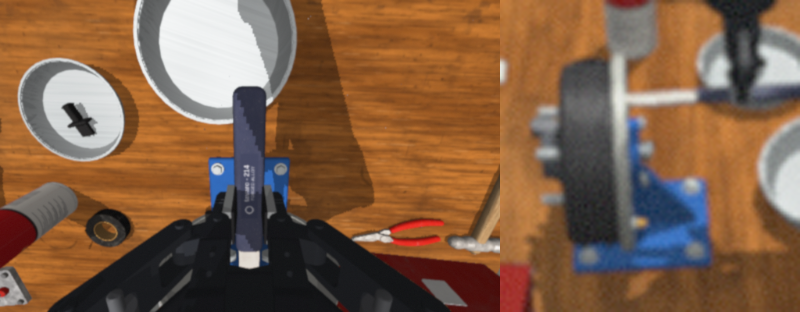

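There's no slip: the grip end stays at row 112 in the wrist image. The force of 6.2 N fits about 7.8 mm of travel, and the plug is still in the small dish (78,120). I'll take up the 0.4 mm servo lag, check, and hand in.

```bash
python3 - <<'E'
from h import *
f0=np.load('f0.npy')
env.movel(tcp_for(.0269),RI,vel=.02); env.pause(.6)
F=np.mean([env.get_force() for _ in range(8)],0)-f0
print(F.round(2),'depth',round(float((np.array(env.get_ee_pos())-tcp_for(0))@BX),5),env.get_finger_gap(),env.get_time_s())
if 5<-F[0]<8 and .2<env.get_finger_gap()*1.02<.25: print(env.job_done())
E
```

```text
[-6.38 -0.53  0.44] depth 0.0265 0.206032812557396 28.6
the job is handed in; nothing more can be done
None
```

The job is done and handed in at 28.6 s of the 64 s allowed. The arm is still gripping the bar and holding the lever back.

- **Plug:** I pulled it straight out of the slot and left it in the smaller dish, which I measured at about 138 mm across. The last picture still shows it lying there.
- **Bar:** I took it by its dark grip near the balance point. The blade went through the slot with no side force above about 1 N.
- **Lever:** The blade met it at about 18.4 mm commanded, where the spring came on at about 4 N. I then pushed roughly 8 mm further, ending at 26.5 mm with 6.4 N on the bar. Both the travel and the force fit the lever being about 8 mm back, clear of the wheel and about 6 mm short of its stop. The lever can't be seen, so this rests on travel and force.
- **Slip:** The bar had not slipped in the jaws in the picture taken just before the last 0.4 mm of push.
- **Disagreements:**
  - The wrist camera read about 1.6 mm off sideways; I corrected for that using the centring of the jaws.
  - Lever contact came about 1.5 mm earlier than the cameras predicted, so I measured the travel from the contact instead.
- **Other tools:** I didn't touch them; I made no separate check of their positions.

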